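Unlock, open and load the fruit slicer

ROBOT

A 6-joint arm with a two-finger parallel gripper is mounted at the origin on a cart in front of the work surface, level with it; the furniture and walls round the work are solid. World frame = base frame: x ahead of the robot, y to its left, z up, the work surface at z = 0. Lengths are in m, angles in rad, forces in N, time in s.
With the tool pointing down it reaches from about 0.4 to 0.825 m from the base axis. Payload 7 kg.
Tool frame: the origin (TCP) lies at the very end of the fingers, on their centre line; the grasp point (between the pads) lies 19 mm behind it; z points along the fingers, y is the line along which they close (so a half turn about z gives the same grasp; the last joint's range is limited). The gripper opens to 88 mm and grips with 3 to 60 N. Pads are 19 mm wide; open, the fingers measure 130 mm over their backs; the gripper's body (78 mm by 193 mm) begins 47 mm behind the grasp point.
Start: joints at [-0.981, 0.359, 0.012, 0, -1.224, -0.288], TCP at [0.201, -0.644, 0.227] pointing down, gripper open.
Joint ranges: [-3.07, 3.07], [-1.43, 2.12], [-1.02, 1.25], [-3.03, 1.67], [-3.05, -0], [-3.03, 3.03]. Speed limits (rad/s): [2.39, 2.39, 3.01, 3.14, 3.14, 3.14].

INTERFACE

Orientations are given as [roll, pitch, yaw] about the fixed x, y, z axes, in that order (R = Rz(yaw) Ry(pitch) Rx(roll)).
In Python, from station import arm, grab_frame gives the robot as it stands.
- The arm moves only by the tool jog_arm, never from a script. Its argument "deltas" is a list that holds one entry, the list of rows, each a list of 4 numbers: the shift along the tool's x, y, z in units of 60 mm (1.0 is 60 mm), then the turn about the tool's z in units of 5 degrees (1.0 is 5 degrees). A call has 1 to 8 rows; each row is the pose to reach, as a shift and turn from the pose commanded when the call began, along the tool's axes at that moment; what a row does not reach only later rows make up. A row lasts 1/8 s, in which the tool goes at most 62.5 mm and 10.7 degrees, less where a joint would pass 70% of its speed; a pose out of reach is approached as far as the arm can. A call with a gripper value outside its range is refused whole. "grip" is the finger opening in mm, from 0 to 87.6, set as the call begins (left out, the last holds). The fingers move at their own pace and stop on an object; "squeeze" is the grip in N (left out, the last holds). Time passes only in rows, so rows that repeat a pose let the fingers close. It gives the time, the measured TCP pose, the force, the opening and the grip force at its end, in the units of the state.
- arm.get_state(): the state, without advancing time (a new reading comes with each control period).
- grab_frame(name): name is "side" or "top"; returns a dict with "img" (480x640x3 uint8, red, green, blue), "vfov" (degrees; the focal length in pixels is half the picture's height over the tangent of half this angle, whatever the lens; pixels are square), "cx", "cy" (the principal point, pixels), "dist_coeffs" ([k1, k2, p1, p2, k3] as OpenCV has them; the pictures are not rectified), "xyz" and "rotation" of the camera in the world. Camera axes: x right, y down, z forward; pixel columns grow to the right and rows downward; lengths in m; the calibration is good to about 2 mm. A picture is of the moment at which its call begins. There is no depth.
- arm.job_done(): hands the job in; it is judged then, once.
The state is a dict: "t": time; "q": joint angles; "qd": joint speeds; "joint_efforts": joint torques, N m; "eef_pos": TCP position; "ee_rot": TCP orientation; "force": force on the tool from outside, world axes, zero at the start; "moment": the same for the moment, N m; "width": finger opening in m; "gripper_force": force on a finger pad.
Only numpy, scipy, OpenCV 4.12 (cv2) and the standard library are available. Lean on these libraries where they do the work, as an engineer would, in place of code of your own. Each camera call takes 0.05 s, during which the arm holds its last target. There are 200 camera calls.

TASK

The fruit slicer's pusher is pinned shut. Pull its red spring knob up, give it a quarter turn and let it down into its rest notch so that it stays up by itself, stopping the pull as soon as you feel its end stop and never forcing it. Then draw the pusher gently all the way back against its rubber buffers, set the mandarin softly in the cradle between pusher and blades, and leave everything else on the worktop where it is.

Things in the scene. Friction and masses are not known exactly. Their poses are not given: they have to be found in the camera images.
- slicer: aluminium fruit slicer, fixed, base 134 x 350 mm. Origin on the worktop; y runs along it from the blade frame (upright, y -135 to -113 mm, 110 mm high) past the pusher to the plunger block (y 140 to 190, 62 high; on it a nut and a steel sleeve up to 88-100). z up. Two rods at x = +-52, 37 high
- plunger: locking pin (8 mm) under the knob, fast to it, on an upright axis through slicer (0, 165 mm): it enters a hole in the pusher's draw bar by 6.5 mm. A collar inside meets the end stop. Origin at worktop level at lift 0, turns and rises with the knob. A spring pulls it down: 6 N at lift 0, 2 N more per 10 mm
- knob: red bar knob: waist 14 mm thick (x), 46 long (y), 105 to 125 mm above the worktop at lift 0; above it a lip 20 x 52, top at 131. Origin on its axis, at worktop level at lift 0, y along the bar (along the slicer at turn 0). A cross pin under it, in line with the bar, sits in a deep slot across the steel sleeve
- knob_grip (a point): grip point on the knob's axis, 125 mm above the worktop at lift 0, where the waist meets the lip: pinch the 14 mm waist from above, fingers closing along the knob's x. Nothing stands higher within 90 mm
- lift (a joint): height of the knob in m, 0 = pin fully in. Its cross pin clears the sleeve's rim at a lift of 12.5 to 24.5 mm: it differs each time (the sleeve is screwed in more or less deep), so feel for it. 2.5 mm above that a stiff end stop (20 N/mm) ends the pull: at most 15 N on it beyond the spring. Below the rim the slot blocks turning (30 N at most)
- turn (a joint): turn of the knob in rad, + is counterclockwise from above, 0 = bar along the slicer. At +pi/2 and -pi/2 (bar across; either will do, play +-0.13) the cross pin drops 4 mm below the rim into the rest notch, and the knob then stays at a lift of 8.5 to 20.5 mm. Elsewhere it springs back or sits unsafely on the rim
- pusher: carriage on the rods: white comb plate (76 mm wide, 38 to 96 high, combs through the blades when shut), handle, and a flat steel draw bar running back through the plunger block. Origin at worktop level under the plate's middle, axes as the slicer's. Sliding friction 2 N; locked while the pin is in
- travel (a joint): how far the pusher is drawn back (towards the slicer's +y) in m: 0 = shut. Its bushings meet two stiff rubber buffers on the rods at 0.115
- pusher_grip (a point): middle of the pusher's black round handle, 28 mm diameter, upright, 78 to 126 mm above the worktop, on the slicer's centre line 33 mm behind the pusher's origin; this point is 110 mm up. The white plate stands 29 mm in front of it. With the pusher back it stands 77 mm before the plunger axis
- cradle (a point): middle of the cradle, 33 mm above the worktop, 62 mm along slicer -y from its origin: a steel tray with a square well of ribs, tops 35 mm up, 43 mm (x) by 32 mm (y) between their middles, which keeps the fruit from rolling. With the pusher back there is 50 mm from it to the blade frame and to the combs
- mandarin: mandarin, 62 mm across, 60 mm high, about 0.1 kg, on the worktop to the right. Origin at the centre of its underside
- mug_a: white mug with a green band, bystander, origin under its centre
- bean_tin: low tin, bystander, origin under its centre
- keys: bunch of keys, bystander, origin under its centre

How it is judged:
By the outcome, as a careful person would: the job done as asked, in the order asked, and still so for the second after the job is handed in, with the robot touching nothing.
It also fails if it takes over 72 s, if anything falls off the work surface, if the arm or the gripper's body presses on something with over 40 N, if the wrist force passes 120 N, or if a joint passes its speed limit or range.

## Working session

There is one attempt and no reset: what is moved stays moved. The work goes in short steps, Python scripts to look and compute and a tool call to move; the robot and the scene stay as the last step left them, time stands still between calls to the robot, and variables do not carry over. Pictures are saved under pics/ and viewed, at most 10 in all, crops included, and the job is handed in when it is done.

Besides the shell and the picture viewer there is one more tool, called after "Emit:" as a command line: name --argument value ..., lists and objects as JSON in quotes. jog_arm: Moves the arm, as the interface text tells. Its arguments: {"type":"object","properties":{"deltas":{"type":"array"},"grip":{"type":"number"},"squeeze":{"type":"number"}},"required":["deltas"]}

```bash
mkdir -p pics; ls
cat > h.py <<'E'
import numpy as np, cv2
from station import arm, grab_frame
def K(f):
    h=f["img"].shape[0]; fl=h/2/np.tan(np.radians(f["vfov"])/2)
    return np.array([[fl,0,f["cx"]],[0,fl,f["cy"]],[0,0,1]])
def rays(f,px):
    p=cv2.undistortPoints(np.array(px,float).reshape(-1,1,2),K(f),np.array(f["dist_coeffs"],float)).reshape(-1,2)
    d=np.c_[p,np.ones(len(p))]@np.array(f["rotation"]).T
    return np.array(f["xyz"]),d/np.linalg.norm(d,axis=1,keepdims=True)
def onz(f,px,z):
    o,d=rays(f,px); return o+d*((z-o[2])/d[:,2])[:,None]
def save(f,n): cv2.imwrite(n,f["img"][:,:,::-1])
E
python3 - <<'E'
from h import *
s=arm.get_state(); print(s)
for n in("side","top"):
    f=grab_frame(n); save(f,f"pics/{n}0.png"); np.save(f"{n}0.npy",f,allow_pickle=True)
    print(n,{k:v for k,v in f.items() if k!="img"})
E
```

```text
pics
{'t': 0.0, 'q': array([-9.80861473e-01,  3.59434819e-01,  1.10985515e-02, -3.78208131e-04,
       -1.22409898e+00, -2.88120665e-01]), 'qd': array([-0.00121595, -0.00160105,  0.00063293, -0.00101372,  0.0011212 ,
        0.00040855]), 'joint_efforts': array([-1.25665880e-03, -5.82719100e+01,  2.93058980e+01,  6.99707687e+00,
        7.01944882e-03, -2.02169063e-04]), 'eef_pos': array([ 0.20050665, -0.64403645,  0.22560391]), 'ee_rot': array([ 3.13992025e+00, -1.24867996e-04, -2.83990716e+00]), 'force': array([-0.06173299, -0.15756712,  0.5151962 ]), 'moment': array([ 0.01004897,  0.03471538, -0.02742286]), 'gripper_force': 0.0, 'width': 0.08736629663990868}
side {'vfov': 42.80807864714155, 'cx': 322.15959366346794, 'cy': 232.26706512730152, 'dist_coeffs': array([-0.1167306,  0.       ,  0.       ,  0.       ,  0.       ]), 'xyz': array([-0.09089906,  0.96866614,  0.58839471]), 'rotation': array([-1.96015883, -0.02373086, -2.55156432])}
top {'vfov': 57.25984310394192, 'cx': 320.0221227518176, 'cy': 240.6823352308274, 'dist_coeffs': array([-0.0369712,  0.       ,  0.       ,  0.       ,  0.       ]), 'xyz': array([ 0.46260977, -0.04917625,  1.20826753]), 'rotation': array([-3.05332438,  0.00629402, -1.56957852])}
```

```bash
sed -i 's/np.array(f\["rotation"\]).T/Rot.from_euler("xyz",f["rotation"]).as_matrix().T/; 1a from scipy.spatial.transform import Rotation as Rot' h.py; cat h.py | head -12
```

```text
import numpy as np, cv2
from scipy.spatial.transform import Rotation as Rot
from station import arm, grab_frame
def K(f):
    h=f["img"].shape[0]; fl=h/2/np.tan(np.radians(f["vfov"])/2)
    return np.array([[fl,0,f["cx"]],[0,fl,f["cy"]],[0,0,1]])
def rays(f,px):
    p=cv2.undistortPoints(np.array(px,float).reshape(-1,1,2),K(f),np.array(f["dist_coeffs"],float)).reshape(-1,2)
    d=np.c_[p,np.ones(len(p))]@Rot.from_euler("xyz",f["rotation"]).as_matrix().T
    return np.array(f["xyz"]),d/np.linalg.norm(d,axis=1,keepdims=True)
def onz(f,px,z):
    o,d=rays(f,px); return o+d*((z-o[2])/d[:,2])[:,None]
```

View pics/top0.png

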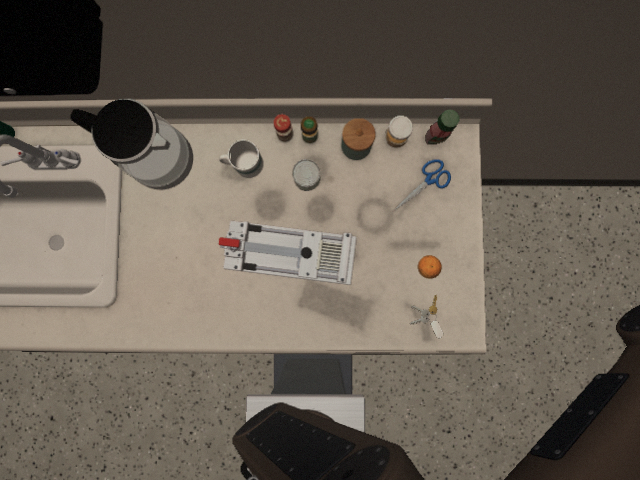

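View pics/side0.png

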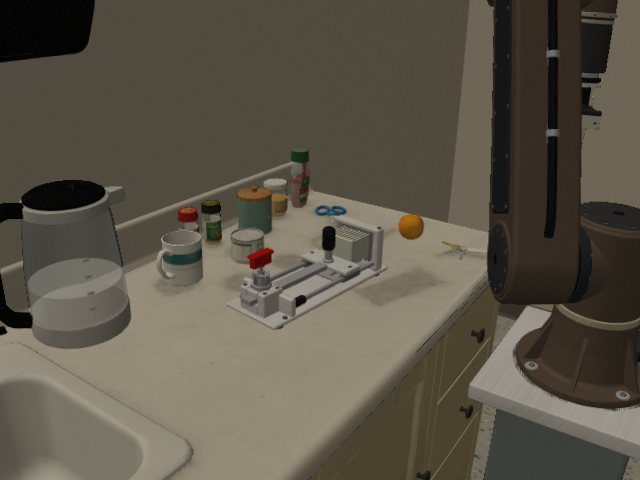

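```bash
cat >> h.py <<'E'
def blob(f,kind,roi=None):
    hsv=cv2.cvtColor(f["img"],cv2.COLOR_RGB2HSV); H,S,V=cv2.split(hsv)
    if kind=="red": m=((H<6)|(H>174))&(S>180)&(V>70)
    if kind=="orange": m=(H>=7)&(H<=20)&(S>170)&(V>100)
    if kind=="black": m=(V<45)
    m=m.astype(np.uint8)*255
    if roi: r=np.zeros_like(m); x0,y0,x1,y1=roi; r[y0:y1,x0:x1]=1; m=m*r
    cs,_=cv2.findContours(m,cv2.RETR_EXTERNAL,cv2.CHAIN_APPROX_NONE)
    return max(cs,key=cv2.contourArea)
def cen(c):
    m=cv2.moments(c); return (m["m10"]/m["m00"],m["m01"]/m["m00"])
def tri(f1,p1,f2,p2):
    o1,d1=rays(f1,[p1]); o2,d2=rays(f2,[p2]); A=np.c_[d1[0],-d2[0]]
    t=np.linalg.lstsq(A,o2-o1,rcond=None)[0]; a=o1+t[0]*d1[0]; b=o2+t[1]*d2[0]
    return (a+b)/2,np.linalg.norm(a-b)
E
python3 - <<'E'
from h import *
T=np.load("top0.npy",allow_pickle=True).item(); S=np.load("side0.npy",allow_pickle=True).item()
k=blob(T,"red",(210,230,250,255)); print("knob px",cen(k),cv2.minAreaRect(k),cv2.contourArea(k))
w=onz(T,cv2.boxPoints(cv2.minAreaRect(k)),.130); print(w.round(4),w.mean(0)); print("cen",onz(T,[cen(k)],.130))
h=blob(T,"black",(294,240,318,266)); print("handle",cen(h),cv2.boundingRect(h),onz(T,[cen(h)],.126))
ks=blob(S,"red",(240,240,280,275)); print(cen(ks),cv2.boundingRect(ks))
o=blob(T,"orange",(410,250,450,285)); os=blob(S,"orange",(395,205,430,245))
for a in(o,os): print("or",cen(a),cv2.boundingRect(a))
print("mand",tri(T,cen(o),S,cen(os)),onz(T,[cen(o)],.03))
print("knobtri",tri(T,cen(k),S,cen(ks)))
print("corners z.0",onz(T,[(354,283),(355,233),(224,270),(229,222)],.01).round(4))
a=np.hstack([cv2.resize(T["img"][205:300,205:375],None,fx=4.5,fy=4.5,interpolation=cv2.INTER_CUBIC)])
cv2.imwrite("pics/c1.png",a[:,:,::-1])
E
```

```text
knob px (228.4590476190476, 241.9295238095238) ((228.4307861328125, 242.05386352539062), (18.977313995361328, 6.2017364501953125), 7.125016689300537) 87.5
[[0.5498 0.2081 0.13  ]
 [0.565  0.2065 0.13  ]
 [0.5592 0.1596 0.13  ]
 [0.544  0.1613 0.13  ]] [0.55448601 0.18386503 0.13      ]
cen [[0.55478759 0.18378054 0.13      ]]
handle (306.03081232492997, 252.48179271708682) (302, 248, 9, 10) [[ 0.52914628 -0.0077779   0.126     ]]
(259.309067688378, 257.6577266922094) (247, 248, 26, 21)
or (429.3109375, 265.8515625) (419, 256, 22, 21)
or (409.63318986131037, 224.33189861310376) (399, 214, 22, 22)
mand (array([ 0.50078057, -0.33213412,  0.03647815]), np.float64(0.003613661128623939)) [[ 0.49937222 -0.33453527  0.03      ]]
knobtri (array([0.55621778, 0.18616047, 0.12128092]), np.float64(0.0016602692582366088))
corners z.0 [[ 0.4534 -0.1338  0.01  ]
 [ 0.5898 -0.1373  0.01  ]
 [ 0.4881  0.2205  0.01  ]
 [ 0.6201  0.2093  0.01  ]]
```

View pics/c1.png

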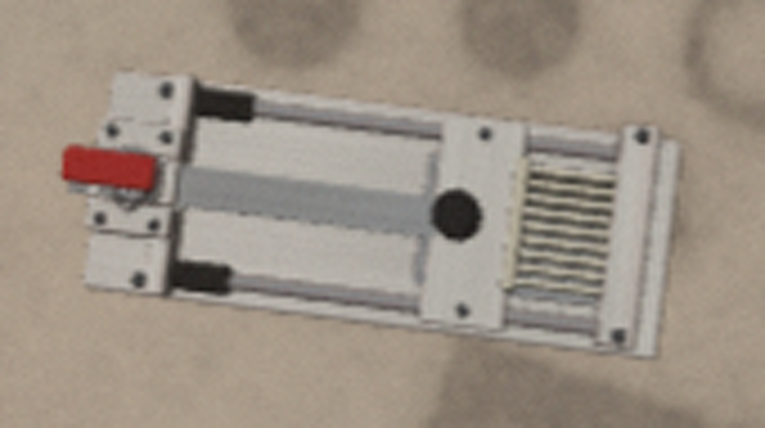

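```bash
cat >> h.py <<'E'
def plan(p,psi_deg=None):
    s=arm.get_state(); R=Rot.from_euler("xyz",s["ee_rot"]).as_matrix(); psi=np.degrees(s["ee_rot"][2])
    d=R.T@(np.array(p)-s["eef_pos"])/.06
    t=0 if psi_deg is None else -((psi_deg-psi+180)%360-180)/5
    print("units",d.round(3),"turn",round(t,2),"dist mm",round(np.linalg.norm(d)*60,1),"t",round(s["t"],2),"F",s["force"].round(1))
E
python3 -c "
from h import *
plan([.555,.184,.20],-97.2)"
```

```text
units [-9.743 11.422  0.444] turn -13.1 dist mm 901.2 t 0.1 F [ 0.8  0.3 -0.7]
```

Emit:
jog_arm --deltas '[[[-0.3,0.35,0,-0.8],[-0.9,1.05,0,-2.4],[-1.5,1.75,0,-4.2],[-2.1,2.45,0,-6],[-2.7,3.15,0,-7.8],[-3.3,3.85,0,-9.6],[-3.9,4.55,0,-11.4],[-4.5,5.25,0,-13.1]]]' --grip 50

```text
t: 1.1
eef_pos: [0.365, -0.2618, 0.2265]
ee_rot: [-3.141, 0.0, -1.692]
force: [0.5, 0.1, -0.6]
width: 0.05
gripper_force: 0.0
```

```bash
python3 -c "
from h import *
plan([.555,.184,.20],-97.2)"
```

```text
units [-7.757 -2.247  0.443] turn 0.05 dist mm 485.3 t 1.1 F [ 0.5  0.1 -0.6]
```

Emit:
jog_arm --deltas '[[[-0.9,-0.26,0.05,0],[-1.9,-0.55,0.1,0],[-2.9,-0.84,0.15,0],[-3.9,-1.13,0.2,0],[-4.9,-1.42,0.25,0],[-5.9,-1.71,0.3,0],[-6.9,-2.0,0.4,0],[-7.75,-2.25,0.44,0]]]'

```text
t: 2.1
eef_pos: [0.5573, 0.1831, 0.1994]
ee_rot: [3.141, -0.001, -1.696]
force: [0.9, -0.8, 1.6]
width: 0.0498
gripper_force: 0.0
```

Emit:
jog_arm --deltas '[[[0,0,0,0],[0,0,0,0]]]'

```text
t: 2.35
eef_pos: [0.5565, 0.1808, 0.1995]
ee_rot: [3.14, -0.001, -1.696]
force: [0.2, -0.5, -0.5]
width: 0.0502
gripper_force: 0.0
```

Run:
```python
from h import *
plan([.555,.184,.106],-97.2)
s=arm.get_state(); print(s["eef_pos"])
T=grab_frame("top"); save(T,"pics/top1.png")
S=grab_frame("side"); cv2.imwrite("pics/s1.png",cv2.resize(S["img"][130:330,180:420],None,fx=3,fy=3)[:,:,::-1])
```

```text
units [-0.052  0.03   1.558] turn 0.0 dist mm 93.5 t 2.35 F [ 0.2 -0.5 -0.5]
[0.55653138 0.18075324 0.19946699]
```

View pics/s1.png

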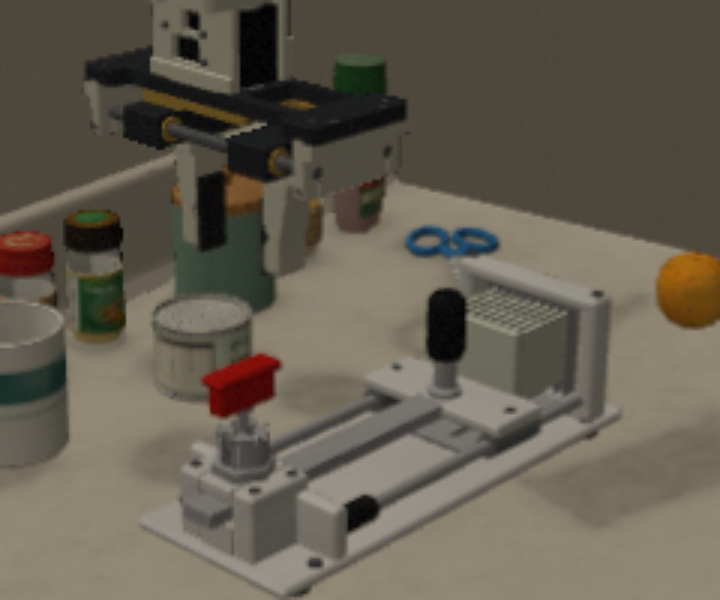

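Emit:
jog_arm --deltas '[[[-0.05,0.03,0.3,0],[-0.05,0.03,0.7,0],[-0.05,0.03,1.1,0],[-0.05,0.03,1.4,0],[-0.05,0.03,1.55,0],[-0.05,0.03,1.55,0],[-0.05,0.03,1.55,0]]]'

```text
t: 3.32
eef_pos: [0.5561, 0.1841, 0.1081]
ee_rot: [-3.14, 0.001, -1.697]
force: [0.6, -0.3, 0.3]
width: 0.0503
gripper_force: 0.0
```

Emit:
jog_arm --deltas '[[[0,0,0,0],[0,0,0,0],[0,0,0,0],[0,0,0,0],[0,0,0,0],[0,0,0,0]]]' --grip 0 --squeeze 15

```text
t: 4.08
eef_pos: [0.5552, 0.1842, 0.1072]
ee_rot: [3.141, -0.0, -1.697]
force: [-5.4, 1.7, 4.2]
width: 0.0196
gripper_force: 15.0
```

Run:
```python
from h import *
s=arm.get_state(); print(s["eef_pos"],s["ee_rot"],s["force"],s["moment"],s["width"],s["gripper_force"])
T=grab_frame("top");S=grab_frame("side")
ks=blob(S,"red",(230,220,290,285)); print(cen(ks),cv2.boundingRect(ks),cv2.contourArea(ks))
cv2.imwrite("pics/s2.png",cv2.resize(S["img"][200:320,210:330],None,fx=4,fy=4)[:,:,::-1])
```

```text
[0.55520729 0.18419705 0.107239  ] [ 3.14100990e+00 -9.04904491e-05 -1.69652868e+00] [-5.38562409  1.69597856  4.20245582] [0.64708934 1.9743973  0.06197467] 0.019630802453874444 14.999261051416397
(254.49938949938948, 259.1941391941392) (247, 250, 14, 19) 136.5
```

View pics/s2.png

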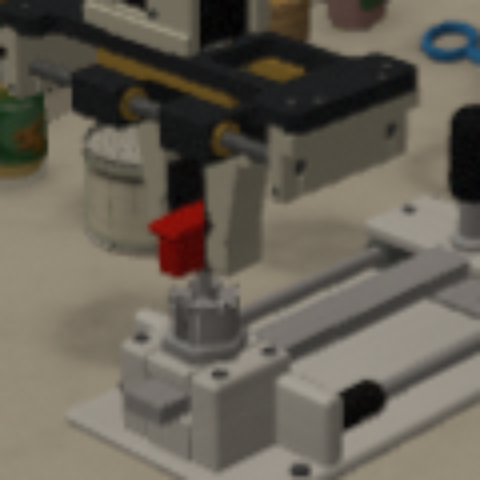

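Emit:
jog_arm --deltas '[[[0,0.006,0,0],[0,0.01,0,0],[0,0.01,-0.01,0],[0,0.01,-0.02,0],[0,0.01,-0.03,0],[0,0.01,-0.03,0]]]'

```text
t: 4.92
eef_pos: [0.555, 0.1842, 0.1085]
ee_rot: [3.141, -0.0, -1.697]
force: [2.1, 2.4, -8.1]
width: 0.0197
gripper_force: 15.0
```

Emit:
jog_arm --deltas '[[[0,0,-0.01,0],[0,0,-0.03,0],[0,0,-0.05,0],[0,0,-0.05,0]]]'

```text
t: 5.42
eef_pos: [0.555, 0.1842, 0.1121]
ee_rot: [3.142, 0.0, -1.697]
force: [0.8, 1.5, -6.4]
width: 0.0201
gripper_force: 15.0
```

Emit:
jog_arm --deltas '[[[0,0,-0.03,0],[0,0,-0.06,0],[0,0,-0.09,0],[0,0,-0.11,0],[0,0,-0.11,0]]]'

```text
t: 6.05
eef_pos: [0.555, 0.1842, 0.1186]
ee_rot: [3.142, 0.0, -1.697]
force: [0.7, 1.3, -8.4]
width: 0.0198
gripper_force: 15.0
```

Run:
```python
from h import *
s=arm.get_state(); print(s["eef_pos"],s["force"],s["moment"],s["width"])
S=grab_frame("side")
ks=blob(S,"red",(230,220,290,285)); print(cen(ks),cv2.boundingRect(ks),cv2.contourArea(ks))
```

```text
[0.55500213 0.18419358 0.118638  ] [ 0.72767114  1.3186435  -8.37986063] [ 0.6644502  -0.33728978  0.02943565] 0.019782639067050252
(254.38807785888076, 253.56447688564472) (247, 245, 14, 18) 137.0
```

Emit:
jog_arm --deltas '[[[0,0,-0.02,0],[0,0,-0.04,0],[0,0,-0.05,0],[0,0,-0.05,0]]]'

```text
t: 6.6
eef_pos: [0.555, 0.1842, 0.1216]
ee_rot: [3.142, -0.0, -1.697]
force: [1.2, 2.0, -9.3]
width: 0.0196
gripper_force: 15.0
```

Emit:
jog_arm --deltas '[[[0,0,-0.008,0],[0,0,-0.015,0],[0,0,-0.015,0]]]'

```text
t: 6.98
eef_pos: [0.555, 0.1842, 0.1225]
ee_rot: [3.142, -0.0, -1.697]
force: [1.2, 1.3, -9.6]
width: 0.0197
gripper_force: 15.0
```

Emit:
jog_arm --deltas '[[[0,0,-0.008,0],[0,0,-0.016,0],[0,0,-0.016,0]]]'

```text
t: 7.35
eef_pos: [0.555, 0.1842, 0.1234]
ee_rot: [3.142, -0.0, -1.697]
force: [0.7, 1.9, -9.0]
width: 0.02
gripper_force: 15.0
```

Emit:
jog_arm --deltas '[[[0,0,-0.008,0],[0,0,-0.016,0],[0,0,-0.016,0]]]'

```text
t: 7.72
eef_pos: [0.555, 0.1842, 0.1244]
ee_rot: [3.142, -0.0, -1.697]
force: [1.0, 1.5, -9.5]
width: 0.0198
gripper_force: 15.0
```

Emit:
jog_arm --deltas '[[[0,0,-0.008,0],[0,0,-0.016,0],[0,0,-0.016,0]]]'

```text
t: 8.1
eef_pos: [0.555, 0.1842, 0.1253]
ee_rot: [3.142, -0.0, -1.697]
force: [0.9, 1.4, -11.0]
width: 0.0198
gripper_force: 15.0
```

Emit:
jog_arm --deltas '[[[0,0,-0.008,0],[0,0,-0.008,0],[0,0,-0.008,0]]]'

```text
t: 8.48
eef_pos: [0.555, 0.1842, 0.1256]
ee_rot: [3.141, -0.0, -1.697]
force: [2.0, 2.4, -14.2]
width: 0.0199
gripper_force: 15.0
```

Emit:
jog_arm --deltas '[[[0,0,0.016,0],[0,0,0.018,0],[0,0,0.018,-0.5],[0,0,0.018,-1.5],[0,0,0.018,-2.5],[0,0,0.018,-3],[0,0,0.018,-3]]]' --squeeze 25

```text
t: 9.35
eef_pos: [0.5552, 0.1842, 0.125]
ee_rot: [-3.141, 0.0, -1.435]
force: [1.6, 1.8, -9.9]
width: 0.0195
gripper_force: 25.0
```

Run:
```python
from h import *
s=arm.get_state(); print(s["eef_pos"],s["ee_rot"],s["force"],s["moment"],s["width"])
T=grab_frame("top")
S=grab_frame("side")
ks=blob(S,"red",(230,220,290,285)); print(cen(ks),cv2.boundingRect(ks),cv2.contourArea(ks))
```

```text
[0.55523332 0.18420097 0.12500719] [-3.14113050e+00  1.90436358e-05 -1.43505709e+00] [ 1.60763606  1.82265743 -9.9390813 ] [ 0.56096961 -0.40688031  0.01717714] 0.019515642483271083
(255.8314321926489, 249.20025348542455) (249, 240, 14, 21) 131.5
```

Emit:
jog_arm --deltas '[[[0,0,0,-1],[0,0,0,-2.5],[0,0,0,-4],[0,0,0,-5.5],[0,0,0,-7],[0,0,0,-8.5],[0,0,0,-9.5],[0,0,0,-10]]]'

```text
t: 10.45
eef_pos: [0.5559, 0.1846, 0.1252]
ee_rot: [-3.14, -0.001, -0.561]
force: [3.8, 1.7, -10.9]
width: 0.0193
gripper_force: 25.0
```

Emit:
jog_arm --deltas '[[[0,0,0,-1],[0,0,0,-2.5],[0,0,0,-3.7],[0,0,0,-4.7],[0,0,0,-5.0],[0,0,0,-5],[0,0,0,-5]]]'

```text
t: 11.32
eef_pos: [0.556, 0.1849, 0.1252]
ee_rot: [-3.14, -0.002, -0.127]
force: [3.6, 4.8, -10.6]
width: 0.0197
gripper_force: 25.0
```

Run:
```python
from h import *
s=arm.get_state(); print(s["eef_pos"],np.degrees(s["ee_rot"]),s["force"],s["moment"],s["width"])
T=grab_frame("top")
S=grab_frame("side")
ks=blob(S,"red",(230,220,290,285)); print(cen(ks),cv2.boundingRect(ks),cv2.contourArea(ks))
```

```text
[0.55595822 0.18488788 0.1252057 ] [-1.79921466e+02 -9.81992737e-02 -7.28970118e+00] [  3.59416945   4.75189658 -10.63638729] [ 1.11943319 -1.23028471  0.04565639] 0.019696980664829233
(264.5547533092659, 249.77135980746087) (260, 241, 13, 19) 138.5
```

Emit:
jog_arm --deltas '[[[0,0,0.02,0],[0,0,0.04,0],[0,0,0.06,0],[0,0,0.075,0],[0,0,0.075,0]]]'

```text
t: 12.05
eef_pos: [0.556, 0.1849, 0.1208]
ee_rot: [-3.14, -0.002, -0.127]
force: [3.9, 3.7, -10.2]
width: 0.0197
gripper_force: 25.0
```

Emit:
jog_arm --deltas '[[[0,0,0.01,0],[0,0,0.02,0],[0,0,0.03,0],[0,0,0.03,0]]]'

```text
t: 12.55
eef_pos: [0.556, 0.1849, 0.119]
ee_rot: [-3.14, -0.002, -0.127]
force: [4.7, 4.6, -9.4]
width: 0.0195
gripper_force: 25.0
```

Emit:
jog_arm --deltas '[[[0,0,0.007,0],[0,0,0.013,0],[0,0,0.013,0]]]'

```text
t: 12.92
eef_pos: [0.556, 0.1849, 0.1186]
ee_rot: [-3.14, -0.002, -0.126]
force: [3.0, 4.0, -3.5]
width: 0.0197
gripper_force: 25.0
```

Emit:
jog_arm --deltas '[[[0,0,0.004,0],[0,0,0.004,0]]]'

```text
t: 13.18
eef_pos: [0.556, 0.1849, 0.1186]
ee_rot: [-3.14, -0.002, -0.126]
force: [2.9, 5.3, -0.8]
width: 0.019
gripper_force: 25.0
```

Emit:
jog_arm --deltas '[[[0,0,0,0],[0,0,0,0],[0,0,0,0]]]' --grip 60

```text
t: 13.55
eef_pos: [0.5548, 0.1837, 0.1175]
ee_rot: [3.141, 0.0, -0.126]
force: [-0.3, 0.0, -0.3]
width: 0.0438
gripper_force: 0.0
```

Emit:
jog_arm --deltas '[[[0,0,-0.4,0],[0,0,-0.9,0],[0,0,-1.2,0],[0,0,-1.2,0]]]'

```text
t: 14.05
eef_pos: [0.5557, 0.1844, 0.1909]
ee_rot: [-3.14, -0.002, -0.126]
force: [-0.2, 0.4, -0.3]
width: 0.0598
gripper_force: 0.0
```

Run:
```python
from h import *
S=grab_frame("side")
ks=blob(S,"red",(230,220,290,285)); print(cen(ks),cv2.boundingRect(ks),cv2.contourArea(ks))
cv2.imwrite("pics/s3.png",cv2.resize(S["img"][200:320,210:330],None,fx=4,fy=4)[:,:,::-1])
plan([.5295,-.0078,.20],-97.2)
```

```text
(259.3477218225419, 251.67505995203834) (248, 243, 25, 20) 278.0
units [-0.02   3.227 -0.174] turn 18.0 dist mm 193.9 t 14.1 F [-0.5  0.4  0.2]
```

View pics/s3.png

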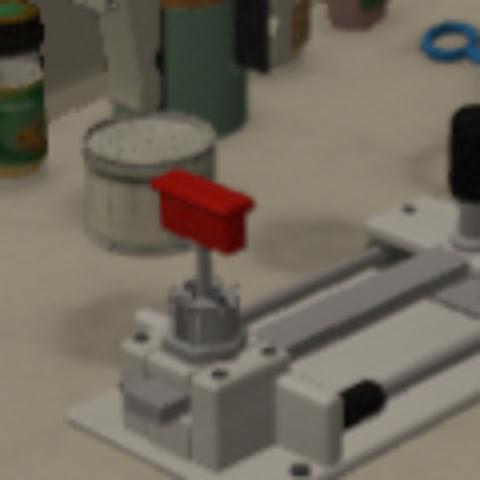

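Emit:
jog_arm --deltas '[[[0,0.2,-0.1,1],[0,0.6,-0.15,3],[0,1.1,-0.15,5],[0,1.6,-0.15,7],[0,2.1,-0.15,9],[0,2.5,-0.15,11],[0,2.9,-0.15,13],[-0.01,3.2,-0.15,15]]]'

```text
t: 15.1
eef_pos: [0.5294, -0.0074, 0.1971]
ee_rot: [3.139, -0.0, -1.441]
force: [0.1, 0.4, 0.7]
width: 0.0594
gripper_force: 0.0
```

Emit:
jog_arm --deltas '[[[0,0,0,1.5],[0,0,0,3],[0,0,0,3],[0,0,0,3]]]'

```text
t: 15.6
eef_pos: [0.53, -0.0063, 0.1978]
ee_rot: [3.141, -0.0, -1.694]
force: [0.2, -0.3, 0.2]
width: 0.0601
gripper_force: 0.0
```

Run:
```python
from h import *
plan([.5293,-.0078,.091],-97.4)
```

```text
units [0.026 0.007 1.78 ] turn 0.07 dist mm 106.8 t 15.6 F [ 0.2 -0.3  0.2]
```

Emit:
jog_arm --deltas '[[[0.02,0.007,0.3,0],[0.02,0.007,0.8,0],[0.02,0.007,1.3,0],[0.02,0.007,1.6,0],[0.02,0.007,1.78,0],[0.02,0.007,1.78,0],[0.02,0.007,1.78,0]]]'

```text
t: 16.48
eef_pos: [0.5304, -0.0072, 0.0923]
ee_rot: [-3.141, 0.0, -1.696]
force: [-0.2, 0.1, 0.3]
width: 0.06
gripper_force: 0.0
```

Emit:
jog_arm --deltas '[[[0,0,0,0],[0,0,0,0],[0,0,0,0],[0,0,0,0],[0,0,0,0]]]' --grip 0 --squeeze 12

```text
t: 17.1
eef_pos: [0.5311, -0.0072, 0.092]
ee_rot: [-3.139, 0.001, -1.696]
force: [5.1, -1.7, -3.6]
width: 0.0271
gripper_force: 12.0
```

Run:
```python
from h import *
s=arm.get_state(); print(s["eef_pos"],s["force"],s["moment"])
d=np.array([np.sin(np.radians(7.5)),np.cos(np.radians(7.5)),0])
for L in (.115,): plan(s["eef_pos"]+L*d)
```

```text
[ 0.53114964 -0.0071639   0.09195358] [ 5.11083605 -1.71402867 -3.62504639] [-0.47229242 -1.71585033 -0.0262266 ]
units [-1.917e+00 -1.000e-02  1.000e-03] turn 0 dist mm 115.0 t 17.1 F [ 5.1 -1.7 -3.6]
```

Emit:
jog_arm --deltas '[[[-0.02,-0.01,0,0],[-0.07,-0.01,0,0],[-0.15,-0.01,0,0],[-0.25,-0.01,0,0],[-0.35,-0.01,0,0],[-0.45,-0.01,0,0],[-0.53,-0.01,0,0],[-0.6,-0.01,0,0]]]'

```text
t: 18.1
eef_pos: [0.5356, 0.0286, 0.0919]
ee_rot: [-3.14, 0.0, -1.696]
force: [2.8, -2.8, -0.6]
width: 0.0273
gripper_force: 12.0
```

Emit:
jog_arm --deltas '[[[-0.07,0,0,0],[-0.17,0,0,0],[-0.29,0,0,0],[-0.41,0,0,0],[-0.53,0,0,0],[-0.65,0,0,0],[-0.76,0,0,0],[-0.86,0,0,0]]]'

```text
t: 19.1
eef_pos: [0.542, 0.0797, 0.0919]
ee_rot: [-3.141, -0.0, -1.696]
force: [4.0, -2.6, -0.4]
width: 0.0268
gripper_force: 12.0
```

Emit:
jog_arm --deltas '[[[-0.08,0,0,0],[-0.15,0,0,0],[-0.2,0,0,0],[-0.24,0,0,0],[-0.27,0,0,0],[-0.29,0,0,0],[-0.3,0,0,0]]]'

```text
t: 19.98
eef_pos: [0.5442, 0.0975, 0.0919]
ee_rot: [-3.141, 0.0, -1.696]
force: [4.5, -3.1, -0.2]
width: 0.0271
gripper_force: 12.0
```

Emit:
jog_arm --deltas '[[[-0.02,0,0,0],[-0.04,0,0,0],[-0.06,0,0,0],[-0.08,0,0,0],[-0.1,0,0,0],[-0.115,0,0,0],[-0.125,0,0,0],[-0.13,0,0,0]]]'

```text
t: 20.98
eef_pos: [0.5451, 0.1052, 0.0919]
ee_rot: [-3.141, 0.0, -1.696]
force: [5.1, -3.2, 0.9]
width: 0.0271
gripper_force: 12.0
```

Emit:
jog_arm --deltas '[[[-0.01,0,0,0],[-0.02,0,0,0],[-0.02,0,0,0]]]'

```text
t: 21.35
eef_pos: [0.5453, 0.1064, 0.0919]
ee_rot: [-3.141, 0.0, -1.696]
force: [5.0, -3.1, 0.3]
width: 0.0274
gripper_force: 12.0
```

Emit:
jog_arm --deltas '[[[-0.008,0,0,0],[-0.016,0,0,0],[-0.016,0,0,0]]]'

```text
t: 21.72
eef_pos: [0.5453, 0.1068, 0.0919]
ee_rot: [-3.141, -0.001, -1.696]
force: [4.6, -4.6, 0.7]
width: 0.0274
gripper_force: 12.0
```

Emit:
jog_arm --deltas '[[[-0.008,0,0,0],[-0.016,0,0,0],[-0.016,0,0,0]]]'

```text
t: 22.1
eef_pos: [0.5453, 0.1068, 0.0919]
ee_rot: [-3.141, -0.002, -1.697]
force: [5.8, -8.6, 0.5]
width: 0.0272
gripper_force: 12.0
```

Emit:
jog_arm --deltas '[[[0.02,0,0,0],[0.02,0,0,0],[0.02,0,0,0],[0.02,0,0,0]]]' --grip 60

```text
t: 22.6
eef_pos: [0.5447, 0.1072, 0.0915]
ee_rot: [3.141, -0.0, -1.696]
force: [0.3, -0.1, -0.3]
width: 0.0582
gripper_force: 0.0
```

Emit:
jog_arm --deltas '[[[0,0,-0.3,0],[0,0,-0.8,0],[0,0,-1.4,0],[0,0,-1.8,0],[0,0,-1.8,0]]]'

```text
t: 23.22
eef_pos: [0.5459, 0.1076, 0.2018]
ee_rot: [-3.138, 0.002, -1.696]
force: [0.0, 0.1, -0.4]
width: 0.0602
gripper_force: 0.0
```

Run:
```python
from h import *
plan([.4995,-.334,.15],-97.2)
T=grab_frame("top");save(T,"pics/top2.png")
o=blob(T,"orange",(410,250,450,285)); print(cen(o),onz(T,[cen(o)],.03))
h=blob(T,"black",(255,235,285,266)); print("handle",cen(h),cv2.boundingRect(h),onz(T,[cen(h)],.126))
```

```text
units [ 7.401 -0.151  0.847] turn 0.0 dist mm 447.0 t 23.23 F [ 0.   0.1 -0.4]
(429.4839357429719, 266.13805220883535) [[ 0.49860535 -0.33498511  0.03      ]]
handle (258.3666666666667, 242.5111111111111) (255, 235, 9, 20) [[0.55373836 0.11031261 0.126     ]]
```

Emit:
jog_arm --deltas '[[[0.4,0,0,0],[1.2,-0.02,0,0],[2.1,-0.04,0,0],[3.0,-0.06,0,0],[3.9,-0.08,0,0],[4.8,-0.1,0,0],[5.7,-0.12,0,0],[6.6,-0.14,0,0]]]' --grip 80

```text
t: 24.28
eef_pos: [0.5019, -0.2891, 0.1986]
ee_rot: [3.14, 0.0, -1.697]
force: [1.7, -0.0, -0.1]
width: 0.0804
gripper_force: 0.0
```

Emit:
jog_arm --deltas '[[[0.5,0,0.3,0],[0.8,-0.01,0.7,0],[0.8,-0.01,1.0,0],[0.8,-0.01,1.0,0],[0.8,-0.01,1.0,0]]]'

```text
t: 24.9
eef_pos: [0.4979, -0.3349, 0.1399]
ee_rot: [3.141, -0.0, -1.696]
force: [-0.2, 0.5, -0.4]
width: 0.0798
gripper_force: 0.0
```

Run:
```python
from h import *
plan([.499,-.3343,.013],-97.2)
S=grab_frame("side"); cv2.imwrite("pics/s4.png",cv2.resize(S["img"][130:330,220:520],None,fx=2.5,fy=2.5)[:,:,::-1])
```

```text
units [-0.013 -0.018  2.115] turn 0.0 dist mm 126.9 t 24.9 F [-0.2  0.5 -0.4]
```

View pics/s4.png

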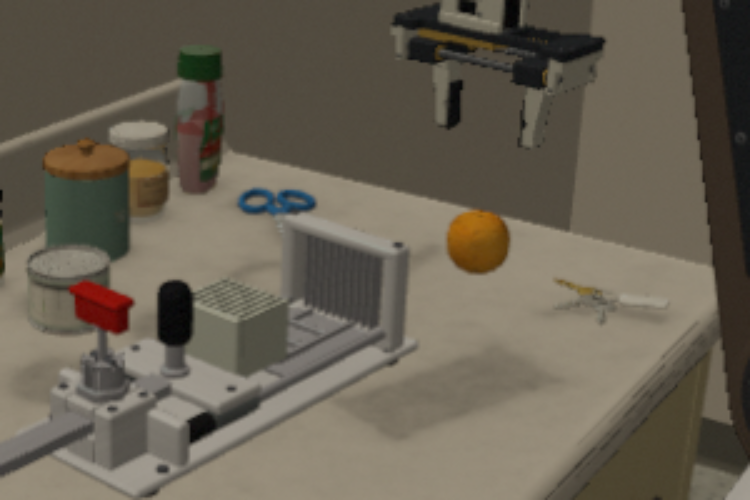

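Emit:
jog_arm --deltas '[[[-0.013,-0.018,0.3,0],[-0.013,-0.018,0.8,0],[-0.013,-0.018,1.3,0],[-0.013,-0.018,1.7,0],[-0.013,-0.018,2.0,0],[-0.013,-0.018,2.1,0],[-0.013,-0.018,2.1,0]]]'

```text
t: 25.82
eef_pos: [0.4997, -0.334, 0.0142]
ee_rot: [-3.141, -0.0, -1.696]
force: [0.2, 0.5, -0.1]
width: 0.0801
gripper_force: 0.0
```

Emit:
jog_arm --deltas '[[[0,0,0,0],[0,0,0,0],[0,0,0,0],[0,0,0,0],[0,0,0,0]]]' --grip 0 --squeeze 6

```text
t: 26.45
eef_pos: [0.4994, -0.3341, 0.0142]
ee_rot: [-3.141, -0.0, -1.696]
force: [-1.3, 1.4, 5.4]
width: 0.0581
gripper_force: 6.0
```

Emit:
jog_arm --deltas '[[[0,0,-0.1,0],[0,0,-0.4,0],[0,0,-0.8,0],[0,0,-1.2,0],[0,0,-1.7,0],[0,0,-2.2,0],[0,0,-2.5,0],[0,0,-2.5,0]]]'

```text
t: 27.45
eef_pos: [0.5, -0.3342, 0.1651]
ee_rot: [-3.139, -0.0, -1.697]
force: [-0.1, 0.2, -1.4]
width: 0.0586
gripper_force: 6.0
```

Run:
```python
from h import *
plan([.5269,-.0411,.16],-97.2)
T=grab_frame("top"); S=grab_frame("side")
o=blob(S,"orange"); print(cen(o),cv2.boundingRect(o))
h=blob(T,"black",(255,235,285,266)); print(cv2.boundingRect(h))
```

```text
units [-4.903  0.169  0.082] turn -0.0 dist mm 294.4 t 27.45 F [-0.1  0.2 -1.4]
(413.4281690140845, 165.75305164319246) (403, 156, 22, 21)
(258, 245, 9, 7)
```

Emit:
jog_arm --deltas '[[[-0.15,0,0,0],[-0.5,0.02,0,0],[-1.1,0.04,0,0],[-1.8,0.06,0,0],[-2.5,0.09,0,0],[-3.2,0.11,0,0],[-3.8,0.13,0,0],[-4.3,0.15,0,0]]]'

```text
t: 28.55
eef_pos: [0.5222, -0.0743, 0.1634]
ee_rot: [3.141, 0.0, -1.695]
force: [0.1, 0.1, -0.2]
width: 0.0585
gripper_force: 6.0
```

Emit:
jog_arm --deltas '[[[-0.3,0.01,0,0],[-0.5,0.02,0,0],[-0.6,0.02,0,0],[-0.6,0.02,0,0],[-0.6,0.02,0,0]]]'

```text
t: 29.18
eef_pos: [0.5259, -0.0416, 0.1635]
ee_rot: [3.141, -0.0, -1.697]
force: [0.0, 0.6, -1.3]
width: 0.0582
gripper_force: 6.0
```

Run:
```python
from h import *
plan([.5269,-.0411,.046],-97.2)
s=arm.get_state(); print(s["eef_pos"])
S=grab_frame("side"); T=grab_frame("top")
o=blob(S,"orange",(300,150,420,260)); r=cv2.boundingRect(o); print(r,onz(S,[(r[0]+r[2]/2,r[1]+r[3]/2)],s["eef_pos"][2]+.017))
try:
    o=blob(T,"orange",(300,200,350,300)); print("top",cv2.boundingRect(o),onz(T,[cen(o)],s["eef_pos"][2]+.03))
except Exception as e: print(e)
cv2.imwrite("pics/s5.png",np.hstack([cv2.resize(S["img"][150:330,220:420],None,fx=2,fy=2),cv2.resize(T["img"][180:300,230:360],(390,360))])[:,:,::-1])
```

```text
units [-0.011 -0.016  1.959] turn -0.01 dist mm 117.5 t 29.18 F [ 0.   0.6 -1.3]
[ 0.52590344 -0.04161353  0.16354085]
(326, 183, 25, 24) [[ 0.54015951 -0.05188186  0.18054085]]
max() iterable argument is empty
```

View pics/s5.png

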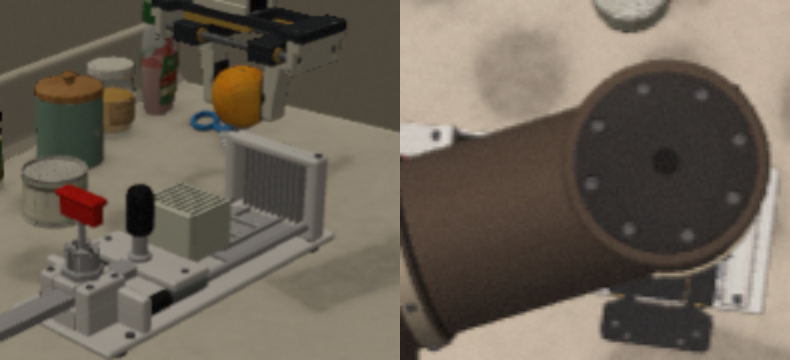

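Run:
```python
from h import *
S=np.load("side0.npy",allow_pickle=True).item()
print(onz(S,[(410,225)],.03),onz(S,[(414,166.5)],.1809),onz(S,[(326,195)],.1793),onz(S,[(326+11.5,195)],.1793))
```

```text
[[ 0.50641502 -0.3426694   0.03      ]] [[ 0.50947969 -0.34484208  0.1809    ]] [[ 0.5626089 -0.0390457  0.1793   ]] [[ 0.54372383 -0.0537088   0.1793    ]]
```

Emit:
jog_arm --deltas '[[[-0.011,-0.016,0.15,0],[-0.011,-0.016,0.45,0],[-0.011,-0.016,0.8,0],[-0.011,-0.016,1.15,0],[-0.011,-0.016,1.45,0],[-0.011,-0.016,1.65,0],[-0.011,-0.016,1.75,0],[-0.011,-0.016,1.78,0]]]'

```text
t: 30.28
eef_pos: [0.5271, -0.0405, 0.0567]
ee_rot: [3.141, -0.0, -1.697]
force: [0.5, 0.3, -0.2]
width: 0.0581
gripper_force: 6.0
```

Emit:
jog_arm --deltas '[[[0,0,0.02,0],[0,0,0.04,0],[0,0,0.06,0],[0,0,0.07,0],[0,0,0.07,0]]]'

```text
t: 30.9
eef_pos: [0.527, -0.0405, 0.0526]
ee_rot: [-3.142, -0.0, -1.697]
force: [-0.2, -0.3, -1.0]
width: 0.0585
gripper_force: 6.0
```

Emit:
jog_arm --deltas '[[[0,0,0.02,0],[0,0,0.04,0],[0,0,0.05,0],[0,0,0.05,0]]]'

```text
t: 31.4
eef_pos: [0.527, -0.0405, 0.0495]
ee_rot: [3.141, -0.0, -1.697]
force: [0.1, 0.0, -1.1]
width: 0.0589
gripper_force: 6.0
```

Emit:
jog_arm --deltas '[[[0,0,0.01,0],[0,0,0.017,0],[0,0,0.017,0]]]'

```text
t: 31.78
eef_pos: [0.5272, -0.0405, 0.0491]
ee_rot: [-3.141, 0.0, -1.696]
force: [-1.4, 0.3, 4.5]
width: 0.0584
gripper_force: 6.0
```

Emit:
jog_arm --deltas '[[[0,0,0,0],[0,0,0,0],[0,0,0,0],[0,0,0,0],[0,0,0,0]]]' --grip 82

```text
t: 32.4
eef_pos: [0.527, -0.0405, 0.0485]
ee_rot: [3.142, -0.0, -1.697]
force: [-1.4, 0.2, 0.1]
width: 0.082
gripper_force: 0.0
```

Emit:
jog_arm --deltas '[[[0,0,-0.1,0],[0,0,-0.4,0],[0,0,-0.9,0],[0,0,-1.5,0],[0,0,-2.1,0],[0,0,-2.5,0],[0,0,-2.5,0]]]'

```text
t: 33.28
eef_pos: [0.5282, -0.0403, 0.2012]
ee_rot: [-3.137, 0.001, -1.696]
force: [-0.5, -0.0, -0.4]
width: 0.0822
gripper_force: 0.0
```

Emit:
jog_arm --deltas '[[[0.4,0,0,0],[1.2,0,0,0],[2,0,0,0],[2.8,0,0,0],[3.6,0,0,0],[4.2,0,0,0],[4.4,0,0,0],[4.4,0,0,0]]]'

```text
t: 34.28
eef_pos: [0.4934, -0.3026, 0.1979]
ee_rot: [3.14, 0.0, -1.698]
force: [-0.5, 0.0, -0.5]
width: 0.0821
gripper_force: 0.0
```

Run:
```python
from h import *
S=grab_frame("side"); T=grab_frame("top")
o=blob(T,"orange"); print(cen(o),cv2.boundingRect(o),onz(T,[cen(o)],.065))
ks=blob(S,"red",(230,220,290,285)); print(cen(ks),cv2.boundingRect(ks))
h=blob(T,"black",(255,235,285,262)); print("handle",cen(h),cv2.boundingRect(h),onz(T,[cen(h)],.126))
cv2.imwrite("pics/s6.png",np.hstack([cv2.resize(S["img"][150:330,220:420],None,fx=2,fy=2),cv2.resize(T["img"][180:300,230:360],(390,360))])[:,:,::-1])
print(arm.get_state()["t"])
```

```text
(316.68380462724934, 255.93658954584404) (309, 245, 19, 20) [[ 0.52391383 -0.03321625  0.065     ]]
(259.7176403207331, 251.9009163802978) (248, 243, 25, 20)
handle (263.78787878787875, 249.6060606060606) (261, 245, 6, 7) [[0.5361585  0.09665194 0.126     ]]
34.375
```

View pics/s6.png

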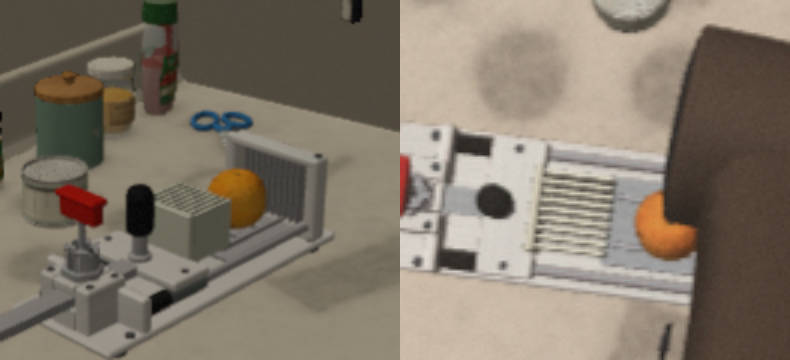

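Emit:
jog_arm --deltas '[[[0.5,0.5,0,0],[1.1,1,0,0],[1.7,1.4,0,0],[2.2,1.7,0,0],[2.5,1.8,0,0],[2.5,1.8,0,0],[2.5,1.8,0,0]]]'

```text
t: 35.25
eef_pos: [0.3687, -0.437, 0.1985]
ee_rot: [-3.142, 0.0, -1.696]
force: [-0.4, 0.4, -0.5]
width: 0.082
gripper_force: 0.0
```

Run:
```python
from h import *
T=grab_frame("top")
o=blob(T,"orange",(290,220,350,290)); print(cen(o),cv2.boundingRect(o),onz(T,[cen(o)],.065))
print("handle",onz(T,[(261.3,246.7)],.126),"expect cradle .5269,-.0411, handle .5453,.1068")
cv2.imwrite("pics/t7.png",cv2.resize(T["img"][200:300,225:365],None,fx=5,fy=5,interpolation=cv2.INTER_CUBIC)[:,:,::-1])
```

```text
(318.69793621013133, 253.02876797998746) (309, 244, 21, 19) [[ 0.5314983  -0.03844786  0.065     ]]
handle [[0.54335174 0.10290384 0.126     ]] expect cradle .5269,-.0411, handle .5453,.1068
```

View pics/t7.png

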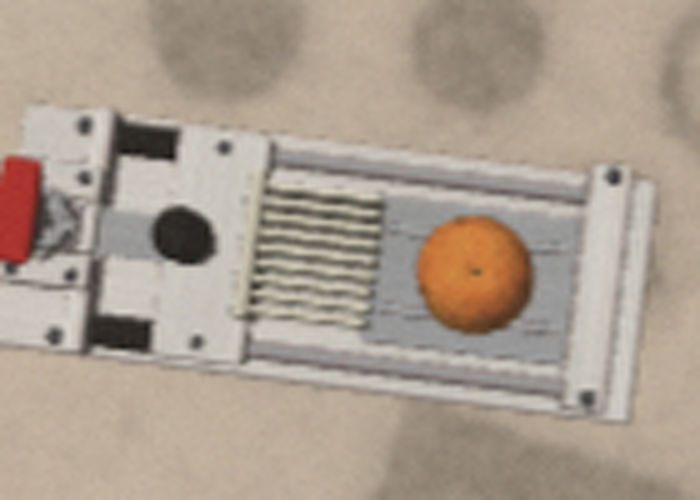

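```bash
python3 -c "
from station import arm
print(arm.job_done())"
```

```text
the job is handed in; nothing more can be done
None
```

I handed the job in at about 35 s. The knob rests up in its notch after a quarter turn, the pusher is back against its buffers, and the mandarin sits in the cradle. The arm touched nothing else on the worktop. The hand-in returned no verdict.

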